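# Load the carving jigs from a pile of blanks

## Robot

A 6-joint arm with a two-finger parallel gripper is mounted at the origin on the work surface. World frame = base frame: x ahead of the robot, y to its left, z up, the work surface at z = 0. Lengths are in mm, angles in rad, forces in N, time in s.
With the tool pointing down it reaches from about 350 to 925 mm from the base axis. Payload 6.4 kg.
Tool frame: the origin (TCP) lies at the very end of the fingers, on their centre line; the grasp point (between the pads) lies 19 mm behind it (robot.grasp_offset is the z of the grasp point in the tool frame, in mm); z points along the fingers, y is the line along which they close (so a half turn about z gives the same grasp; the last joint's range is limited). The gripper opens to 94 mm and grips with 3 to 60 N. Pads are 16 mm wide; open, the fingers measure 119 mm over their backs; the gripper's body (75 mm by 177 mm) begins 78 mm behind the grasp point.
Start: joints at [1.022, 0.245, 1.558, -0, 1.339, -0.174], TCP at [237.954, 604.89, 205.455] pointing down, gripper open.
Joint ranges: [-3.13, 3.13], [-1.02, 2.26], [0.13, 2.54], [-0.95, 4.09], [0.21, 2.88], [-2.74, 2.74]. Speed limits (rad/s): [2.57, 2.57, 3.14, 3.14, 3.14, 3.14].

## Interface

Orientations are given as a unit quaternion [x, y, z, w].
In Python, from cell import telemetry, vision, sign_off, robot gives the robot as it stands.
- The arm moves only by the shell command python3 -m crank 'ROWS' [FORCE]. ROWS is JSON, a list that holds one entry, the list of rows, each a list of 5 numbers: the shift along the tool's x, y, z in cm, then the turn about the tool's z in units of 5 degrees (1.0 is 5 degrees), then the finger opening in cm, from 0 to 9.4. A call has 1 to 8 rows; each row shifts and turns the commanded pose from where the row before left it, along the tool's axes as they then stand; what a row does not reach is not made up. A row lasts 1/12 s, in which the tool goes at most 41.7 mm and 7.16 degrees, less where a joint would pass 70% of its speed; a pose out of reach is approached as far as the arm can. A call is refused whole if a number of a shift passes 4.17 or a number of a turn 1, either way. A call with a gripper value outside its range is refused whole. The fingers move at their own pace and stop on an object; FORCE is the grip in N (left out, the last holds). Time passes only in rows, so rows that do not move let the fingers close. It gives the time, the measured TCP pose, the force, the opening and the grip force at its end, in the units of the state.
- telemetry.observe(): the state, without advancing time (a new reading comes with each control period).
- vision.read_camera(name): name is "scene" or "side" or "wrist"; returns a dict with "pixels" (480x640x3 uint8, red, green, blue), "intrinsics" (3x3 intrinsics, pixels), "extrinsics" (4x4, takes a point from world to camera coordinates). Camera axes: x right, y up, looking along -z (the intrinsics and any distortion apply to the point x, -y, -z); pixel columns grow to the right and rows downward; lengths in mm; the calibration is good to about 2 mm. A picture is of the moment at which its call begins. There is no depth.
- sign_off(): hands the job in; it is judged then, once.
Trained networks look in the newest picture that a camera, given by its name, has taken for a name from the list of things; names that differ only in an ending like _2 or _b are one class to them, and where a whole thing is asked for, a point or a joint stands for the part that bears it (a point fixed in the world has none). Each returns a list of dicts, best first, with "confidence" (0 to 1); they miss things now and then, are a little off and sometimes report something else, mostly with a low value. They report only what shows in the picture. A call takes as long as a camera call. They do not tell look-alikes from the thing itself.
- vision.search_frame(camera, query): "box" ([centre column, centre row, width, height] in pixels, round what is visible of it).
The state is a dict: "t": time; "qpos": joint angles; "dq": joint speeds; "joint_efforts": joint torques, N m; "eef_pos": TCP position; "tcp_rot": TCP orientation; "ft_force": force on the tool from outside, world axes, zero at the start; "moment": the same for the moment, N m; "gripper_width": finger opening in mm; "grip_force": force on a finger pad.
Only numpy, scipy, OpenCV 4.12 (cv2) and the standard library are available. Lean on these libraries where they do the work, as an engineer would, in place of code of your own. Each camera call takes 0.05 s, during which the arm holds its last target. There are 200 camera calls.

## Task

Four wooden blanks for carving are piled on the bench: take the pile apart from the top down, one blank at a time without shoving those still in the pile, and set each one flat in the jig whose recess has its own shape and size, turned to fit between the fences. Set them down rather than dropping them, and leave the glue bottle and the tape roll where they stand.

Things in the scene. Friction and masses are not known exactly. Their poses are not given: they have to be found in the camera images.
- round_blank: Pale wooden blank, loose, 30 mm thick, upright sides, about 20 to 230 g: turned round disc, 32 mm diameter, small carved petals on top; on top of the pile. Any yaw is alike. Origin at the centre of its underside, z up.
- hex_blank: Pale wooden blank, loose, 30 mm thick, upright sides, about 20 to 230 g: dark line round the top edge, regular hexagon, 46 mm across flats (53 mm across corners); second from the top, under the round one. Two of its flats face its +y and -y, so it can be gripped along its y, or 60 degrees either side of that. Origin at the centre of its underside, z up.
- square_blank: Pale wooden blank, loose, 30 mm thick, upright sides, about 20 to 230 g: dark line round the top edge, 60 x 60 mm square; third from the top, under the hexagonal one. Sides along its x and y. Origin at the centre of its underside, z up.
- oblong_blank: Pale wooden blank, loose, 30 mm thick, upright sides, about 20 to 230 g: dark line round the top edge, 116 mm (its x) by 66 mm (its y) rectangle; the lowest of the pile, lying on the bench. Grasp it across its y. Origin at the centre of its underside, z up.
- round_jig: Wooden jig for the round blank, fixed: 6 mm board with a 10 mm wide fence round it, top 12 mm above the bench. Round recess 48 mm across, outside about 68 mm. 8 mm gap round the blank when turned alike; fingers 10 mm or more above the blank's underside clear the fence. Origin: centre of its underside, on the bench; the blank seats 6 mm above it.
- hex_jig: Wooden jig for the hexagonal blank, fixed: 6 mm board with a 10 mm wide fence round it, top 12 mm above the bench. Hexagonal recess 62 mm across flats, two of them facing its +y and -y, outside 82 mm across flats. 8 mm gap round the blank when turned alike; fingers 10 mm or more above the blank's underside clear the fence. Origin: centre of its underside, on the bench; the blank seats 6 mm above it.
- square_jig: Wooden jig for the square blank, fixed: 6 mm board with a 10 mm wide fence round it, top 12 mm above the bench. Square recess 76 x 76 mm along its x and y, outside 96 mm. 8 mm gap round the blank when turned alike; fingers 10 mm or more above the blank's underside clear the fence. Origin: centre of its underside, on the bench; the blank seats 6 mm above it.
- oblong_jig: Wooden jig for the oblong blank, fixed: 6 mm board with a 10 mm wide fence round it, top 12 mm above the bench. Rectangular recess 132 mm (its x) by 82 mm (its y), outside 152 by 102 mm. 8 mm gap round the blank when turned alike; fingers 10 mm or more above the blank's underside clear the fence. Origin: centre of its underside, on the bench; the blank seats 6 mm above it.
- glue_bottle: White plastic glue bottle with an orange spout, loose, 48 mm diameter, 92 mm tall, upright on the bench; not part of the job. Origin at the centre of its underside.
- tape_roll: Cardboard tape roll, loose, lying flat, 72 mm outside, 52 mm inside, 24 mm high; not part of the job. Origin at the centre of its underside.
Not all that is in view belongs to the job. Leave any pink or yellow look-alike of the round_blank alone.

How it is judged (in metres and radians):
On the way, in this order (a step that is already met when the one before it is completed fails the run):
1. the round blank lies in its own jig and is let go, the blanks below it still where they were in the pile (within 20 mm) (z of round_blank in the frame of round_jig between 0.003 and 0.009 m and horizontal distance between round_blank and round_jig below 0.013 m and angle between round_blank's own z axis and vertical below 0.08 rad and contact force between the fingers and round_blank below 0.05 N and distance of each of hex_blank, square_blank, oblong_blank from where it was at the start of the episode below 0.02 m), for 0.2 s.
2. the hexagonal blank lies in its own jig and is let go, the blanks below it still where they were in the pile (within 20 mm) (z of hex_blank in the frame of hex_jig between 0.003 and 0.009 m and horizontal distance between hex_blank and hex_jig below 0.013 m and angle between hex_blank's own z axis and vertical below 0.08 rad and contact force between the fingers and hex_blank below 0.05 N and distance of each of square_blank, oblong_blank from where it was at the start of the episode below 0.02 m), for 0.2 s.
3. the square blank lies in its own jig and is let go, the blanks below it still where they were in the pile (within 20 mm) (z of square_blank in the frame of square_jig between 0.003 and 0.009 m and horizontal distance between square_blank and square_jig below 0.013 m and angle between square_blank's own z axis and vertical below 0.08 rad and contact force between the fingers and square_blank below 0.05 N and distance of oblong_blank from where it was at the start of the episode below 0.02 m), for 0.2 s.
4. the oblong blank lies in its own jig and is let go (z of oblong_blank in the frame of oblong_jig between 0.003 and 0.009 m and horizontal distance between oblong_blank and oblong_jig below 0.013 m and angle between oblong_blank's own z axis and vertical below 0.08 rad and contact force between the fingers and oblong_blank below 0.05 N), for 0.2 s.
At the end, for the whole second after the job is handed in: All four blanks lie flat (within 0.08 rad) and at rest on the board of their own jigs, inside the fences: underside 3 to 9 mm above the jig's underside, centre within 13 mm of the jig's centre, nothing holding them (all of step 4 and z of round_blank in the frame of round_jig between 0.003 and 0.009 m and horizontal distance between round_blank and round_jig below 0.013 m and angle between each of round_blank, hex_blank, square_blank's own z axis and vertical below 0.08 rad and linear speed of each of round_blank, hex_blank, square_blank, oblong_blank below 0.02 m/s and contact force between the fingers and round_blank below 0.05 N and z of hex_blank in the frame of hex_jig between 0.003 and 0.009 m and horizontal distance between hex_blank and hex_jig below 0.013 m and contact force between the fingers and hex_blank below 0.05 N and z of square_blank in the frame of square_jig between 0.003 and 0.009 m and horizontal distance between square_blank and square_jig below 0.013 m and contact force between the fingers and square_blank below 0.05 N); the robot touches nothing.
It fails at once if the glue bottle is pushed more than 30 mm or tipped over (distance of glue_bottle from where it was at the start of the episode above 0.03 m or angle between glue_bottle's own z axis and vertical above 0.5 rad).
It fails at once if the tape roll is pushed more than 30 mm or tipped over (distance of tape_roll from where it was at the start of the episode above 0.03 m or angle between tape_roll's own z axis and vertical above 0.5 rad).
It fails at once if a blank is dropped or thrown (moves faster than 0.7 m/s, a fall of about 25 mm, with no finger on it) ((linear speed of round_blank above 0.7 m/s and contact force between the fingers and round_blank below 0.05 N) or (linear speed of hex_blank above 0.7 m/s and contact force between the fingers and hex_blank below 0.05 N) or (linear speed of square_blank above 0.7 m/s and contact force between the fingers and square_blank below 0.05 N) or (linear speed of oblong_blank above 0.7 m/s and contact force between the fingers and oblong_blank below 0.05 N)).
It also fails if it takes over 123 s, if anything falls off the work surface, if the arm or the gripper's body presses on something with over 40 N, if the wrist force passes 120 N, or if a joint passes its speed limit or range.

## Working session

There is one attempt and no reset: what is moved stays moved. The work goes in short steps, Python scripts to look and compute and a shell command to move; the robot and the scene stay as the last step left them, time stands still between calls to the robot, and variables do not carry over. Pictures are saved under pics/ and viewed, at most 14 in all, crops included, and the job is handed in when it is done.

```bash
ls; mkdir -p pics; python3 - <<'E'
from cell import telemetry, vision, robot
import cv2, numpy as np
s=telemetry.observe(); print(s)
for n in ["scene","side","wrist"]:
    c=vision.read_camera(n); cv2.imwrite(f"pics/{n}0.png",c["pixels"][:,:,::-1])
    print(n,np.round(c["intrinsics"],1).tolist(),np.round(c["extrinsics"],3).tolist(), [k for k in c])
    for q in ["round_blank","hex_blank","square_blank","oblong_blank","round_jig","hex_jig","square_jig","oblong_jig","glue_bottle","tape_roll"]:
        print(q,[(np.round(d["box"]).tolist(),round(d["confidence"],2)) for d in vision.search_frame(n,q)][:3])
E
```

```text
pics
{'t': 0.0, 'qpos': array([ 1.02189285e+00,  2.45808984e-01,  1.55893241e+00, -1.36319059e-06,
        1.33870858e+00, -1.74097534e-01]), 'dq': array([-5.08077380e-04,  4.91635456e-04,  2.40332978e-06,  2.45122342e-04,
       -1.58068826e-04, -1.26063879e-03]), 'joint_efforts': array([ 1.77759332e-03, -4.15847003e+01, -3.14605737e+01,  6.85880799e-02,
        3.31822503e-02, -1.23873328e-04]), 'eef_pos': array([237.65096292, 604.38469949, 204.39248626]), 'tcp_rot': array([ 1.86307733e-01,  9.82491001e-01, -8.68872943e-04, -3.27826559e-04]), 'ft_force': array([ 0.13504665,  0.13820325, -0.26094601]), 'moment': array([0.01940639, 0.00387092, 0.03361423]), 'grip_force': 0.0, 'gripper_width': 94.10283325887832}
scene [[547.4, 0.0, 308.0], [0.0, 547.4, 238.2], [0.0, 0.0, 1.0]] [[0.819, 0.574, -0.019, -468.107], [-0.358, 0.535, 0.765, 107.652], [0.449, -0.62, 0.644, -1494.476], [0.0, 0.0, 0.0, 1.0]] ['pixels', 'intrinsics', 'extrinsics']
round_blank [([350.0, 185.0, 13.0, 20.0], 0.73), ([388.0, 169.0, 10.0, 12.0], 0.65), ([373.0, 219.0, 14.0, 16.0], 0.52)]
hex_blank [([383.0, 180.0, 20
[... 958 characters left out ...]
, 213.0, 28.0, 18.0], 0.69)]
hex_jig [([267.0, 252.0, 43.0, 23.0], 0.79)]
square_jig [([356.0, 318.0, 47.0, 42.0], 0.88)]
oblong_jig [([343.0, 167.0, 65.0, 34.0], 0.74)]
glue_bottle [([297.0, 195.0, 19.0, 29.0], 0.81)]
tape_roll [([358.0, 254.0, 33.0, 30.0], 0.95)]
wrist [[354.6, 0.0, 319.3], [0.0, 354.6, 240.1], [0.0, 0.0, 1.0]] [[0.366, 0.931, -0.0, -649.502], [-0.893, 0.351, -0.282, 29.344], [-0.263, 0.104, 0.959, -392.664], [0.0, 0.0, 0.0, 1.0]] ['pixels', 'intrinsics', 'extrinsics']
round_blank [([209.0, 441.0, 28.0, 36.0], 0.62)]
hex_blank []
square_blank []
oblong_blank [([242.0, 467.0, 58.0, 25.0], 0.98)]
round_jig []
hex_jig []
square_jig []
oblong_jig []
glue_bottle []
tape_roll []
```

View pics/scene0.png

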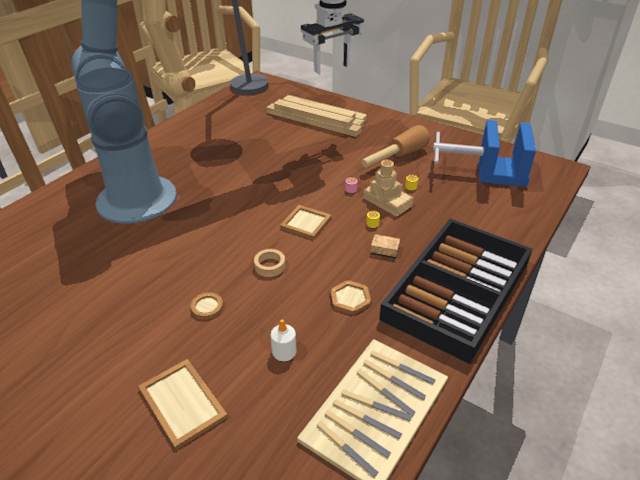

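View pics/side0.png

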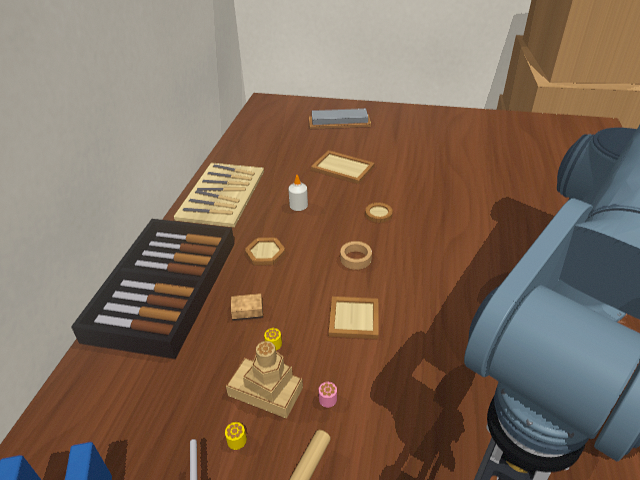

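The pile stands at scene (388,188) and side (265,378). Candidates for the round blank in scene are pale disc on top of the pile (387,167), pink (350,185), yellow (412,182) and yellow (373,219). I choose the pale one on the pile. Jigs in scene are round (207,306), hex (350,297), square (306,221) and oblong (182,402), with the bottle at (283,343) and the tape at (269,263).

```bash
cat > h.py <<'E'
import numpy as np, cv2
from cell import telemetry, vision
from scipy.spatial.transform import Rotation as R
F=np.diag([1,-1,-1.])
def ray(c,px):
    K=np.array(c["intrinsics"]);E=np.array(c["extrinsics"])
    d=E[:3,:3].T@F@np.linalg.inv(K)@np.array([px[0],px[1],1.])
    return -E[:3,:3].T@E[:3,3],d
def onz(c,px,z):
    o,d=ray(c,px); return o+d*(z-o[2])/d[2]
def proj(c,P):
    P=np.atleast_2d(P);K=np.array(c["intrinsics"]);E=np.array(c["extrinsics"])
    q=(P@E[:3,:3].T+E[:3,3])@F@K.T; return q[:,:2]/q[:,2:]
def snap(n,f=None):
    c=vision.read_camera(n)
    if f: cv2.imwrite(f"pics/{f}.png",c["pixels"][:,:,::-1])
    return c
def delta(target,yaw=None):
    """shift in cm in tool axes to world target(mm), and turn in 5deg units"""
    s=telemetry.observe(); r=R.from_quat(s["tcp_rot"])
    d=r.inv().apply(np.array(target)-s["eef_pos"])/10
    x=r.as_matrix()[:,1]; a=np.degrees(np.arctan2(x[1],x[0]))
    print("tcp",s["eef_pos"].round(1),"closing axis yaw %.1f"%a,"shift cm",d.round(2),"t %.1f"%s["t"])
    if yaw is not None:
        e=(yaw-a+90)%180-90; print("turn about tool z (5deg units): %.2f"%(-e/5), "q6 %.2f"%s["qpos"][5])
E
python3 - <<'E'
from h import *
A=snap("scene");B=snap("side");np.set_printoptions(suppress=True)
for n,a,b,z in [("round",(387,164),(265,349),120),("pile",(388,200),(264,389),30),("rj",(207,306),(379,211),6),("hj",(350,297),(266,250),6),("sj",(306,221),(355,317),6),("oj",(182,402),(344,166),6),("bottle",(284,356),(298,207),0),("tape",(269,258),(356,250),24),("pink",(350,183),(328,390),15),("y1",(412,182),(236,434),15),("y2",(373,218),(273,338),15),("cork",(385,242),(246,305),20)]:
    print(n,onz(A,a,z).round(),onz(B,b,z).round())
delta([500,0,250])
E
```

```text
round [568. 357. 120.] [565. 365. 120.]
pile [590. 336.  30.] [570. 380.  30.]
rj [ 439. -188.    6.] [ 437. -193.    6.]
hj [679.   6.   6.] [678.   4.   6.]
sj [446. 171.   6.] [444. 170.   6.]
oj [ 565. -389.    6.] [ 561. -390.    6.]
bottle [ 653. -198.    0.] [ 647. -182.    0.]
tape [468.  -8.  24.] [470. -13.  24.]
pink [457. 367.  15.] [464. 352.  15.]
y1 [596. 464.  15.] [595. 460.  15.]
y2 [587. 265.  15.] [589. 259.  15.]
cork [660. 195.  20.] [665. 191.  20.]
tcp [237.9 604.9 205.4] closing axis yaw 68.5 shift cm [-46.53 -46.69  -4.45] t 1.8
```

```bash
python3 -m crank '[[[-3.3,-0.9,-0.6,0,9.4],[-3.3,-0.9,-0.6,0,9.4],[-3.3,-0.9,-0.6,0,9.4],[-3.3,-0.9,-0.6,0,9.4],[-3.3,-0.9,-0.6,0,9.4],[-3.3,-0.9,-0.6,0,9.4]]]'; python3 -m crank '[[[-3.3,-0.9,-0.6,0,9.4],[-3.3,-0.9,-0.6,0,9.4],[-3.3,-0.9,-0.6,0,9.4],[-3.3,-0.9,-0.6,0,9.4],[-3.3,-0.9,-0.6,0,9.4],[-3.3,-0.9,-0.6,0,9.4],[0,0,0,0,9.4],[0,0,0,0,9.4]]]'
python3 - <<'E'
from h import *
delta([567,361,280]); c=snap("wrist"); im=c["pixels"]
p=proj(c,[[567,361,60]])[0];print(p)
np.savez("w1.npz",**c)
x0,y0=max(0,int(p[0])-130),max(0,int(p[1])-110)
cr=im[y0:y0+200,x0:x0+260]; print(x0,y0)
cv2.imwrite("pics/pile1.png",cv2.resize(cr,None,fx=3,fy=3,interpolation=cv2.INTER_CUBIC)[:,:,::-1])
E
```

```text
t: 2.25
eef_pos: [403.5, 481.0, 241.9]
tcp_rot: [0.186, 0.983, 0.0, 0.0]
ft_force: [0.4, 1.0, -0.7]
gripper_width: 93.8
grip_force: 0.0
t: 2.92
eef_pos: [568.2, 358.3, 277.6]
tcp_rot: [0.188, 0.982, 0.0, 0.0]
ft_force: [0.0, 0.8, -0.6]
gripper_width: 94.2
grip_force: 0.0
tcp [568.2 358.3 277.6] closing axis yaw 68.4 shift cm [ 0.21  0.21 -0.24] t 2.9
[321.47765271 209.6951504 ]
191 99
```

View pics/pile1.png

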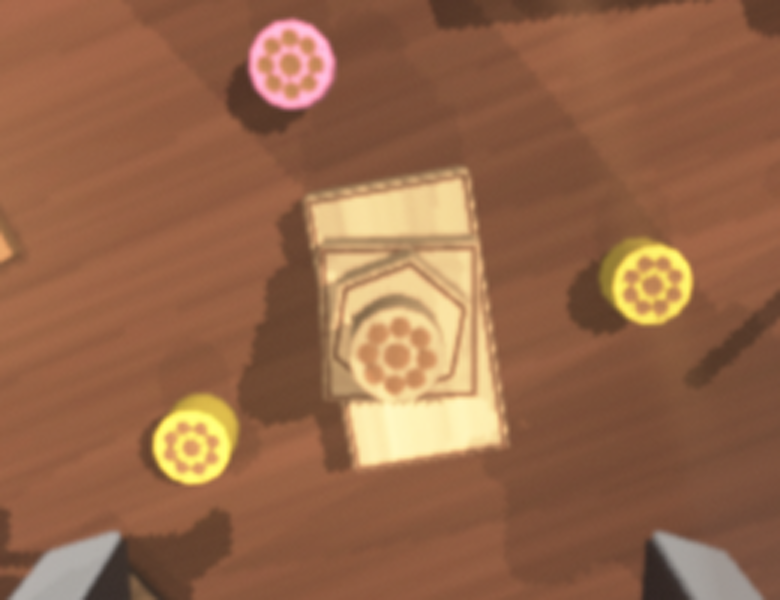

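The pale rosette disc at crop (397,355) sits on the hexagon, which sits on the square on the oblong. The pink (291,63) and yellow (193,446), (652,283) discs stand alone on the bench, so the choice is confirmed.

```bash
python3 - <<'E'
from h import *
c=dict(np.load("w1.npz")); np.set_printoptions(suppress=True)
f=lambda p:(191+(p[0]+.5)/3-.5,99+(p[1]+.5)/3-.5)
W=lambda L,z:np.array([onz(c,f(p),z)[:2] for p in L])
print("round",W([(397,355)],120))
def rect(L,z):
    P=W(L,z); m=P.mean(0); e=[np.linalg.norm(P[i]-P[(i+1)%4]) for i in range(4)]
    v=(P[1]-P[0])+(P[2]-P[3]); w=(P[3]-P[0])+(P[2]-P[1])
    print(m.round(1),np.round(e,1),np.degrees(np.arctan2(v[1],v[0])).round(1),np.degrees(np.arctan2(w[1],w[0])).round(1))
rect([(305,197),(467,170),(507,445),(355,467)],30)
rect([(320,250),(474,247),(476,396),(326,400)],60)
H=W([(408,262),(465,303),(458,365),(338,355),(343,290)],90); print(H.round(1))
from scipy.optimize import least_squares
a=np.radians([0,60,120,240,300])
def mod(p,s): t=p[2]+s*a; return p[:2]+26.5*np.c_[np.cos(t),np.sin(t)]
for s in(-1,1):
    d=H[0]-H.mean(0);r=least_squares(lambda p:(mod(p,s)-H).ravel(),[*H.mean(0),np.arctan2(d[1],d[0])]); print(s,r.cost,r.x[:2],np.degrees(r.x[2]))
E=c["extrinsics"];print(-E[:3,:3].T@E[:3,3])
E
```

```text
round [[562.76764027 363.87755252]]
[572.  366.5] [ 64.4 114.3  64.7 113.6] 77.3 -12.0
[564.9 364.5] [57.1 57.2 57.9 57.6] 69.7 -19.9
[[540.1 377.2]
 [560.7 390.4]
 [580.5 380.4]
 [561.5 342.3]
 [540.8 352.7]]
-1 16.981303192384132 [561.42943764 366.20712314] 152.93007556039586
1 2208.1662862148196 [552.00191783 371.05287002] 332.6635802515974
[491.02446663 388.44532254 456.78579904]
```

```bash
python3 -m crank '[[[-0.9,-3.2,-0.5,0,9.4],[-0.9,-3.2,-0.5,0,9.4],[-0.9,-3.2,-0.5,0,9.4],[-0.9,-3.2,-0.5,0,9.4],[-0.9,-3.2,-0.5,0,9.4],[-0.9,-3.2,-0.5,0,9.4],[-0.9,-3.2,-0.5,0,9.4],[-0.9,-3.2,-0.5,0,9.4]]]'; python3 -m crank '[[[0,0,0,0,9.4],[0,0,0,0,9.4],[0,0,0,0,9.4]]]'
python3 - <<'E'
from h import *
c=snap("wrist","j1"); np.savez("w2.npz",**c); print(proj(c,[[446,171,6],[679,5,6],[470,-10,24]]).round())
E
python3 -m crank '[[[-1,-3.8,0,0,9.4],[-1,-3.8,0,0,9.4],[-1,-3.8,0,0,9.4],[-1,-3.8,0,0,9.4],[-1,-3.8,0,0,9.4],[-1,-3.8,0,0,9.4],[-1,-3.8,0,0,9.4],[-1,-3.8,0,0,9.4]]]'; python3 -m crank '[[[-1,-3.8,0,0,9.4],[0,0,0,0,9.4],[0,0,0,0,9.4],[0,0,0,0,9.4]]]'
python3 - <<'E'
from h import *
c=snap("wrist","j2"); np.savez("w3.npz",**c); print(proj(c,[[440,-190,6],[563,-390,6],[650,-190,90]]).round())
E
```

```text
t: 3.63
eef_pos: [538.8, 95.0, 317.4]
tcp_rot: [0.185, 0.983, 0.0, -0.0]
ft_force: [1.2, 0.4, -0.4]
gripper_width: 94.3
grip_force: 0.0
t: 3.88
eef_pos: [539.6, 96.2, 317.1]
tcp_rot: [0.186, 0.983, 0.0, -0.0]
ft_force: [0.9, 0.2, -0.1]
gripper_width: 94.0
grip_force: 0.0
[[347. 110.]
 [297. 304.]
 [226. 181.]]
t: 4.6
eef_pos: [503.5, -217.5, 317.0]
tcp_rot: [0.185, 0.983, 0.0, -0.0]
ft_force: [1.2, -0.2, 0.2]
gripper_width: 94.2
grip_force: 0.0
t: 4.93
eef_pos: [499.3, -254.9, 317.0]
tcp_rot: [0.185, 0.983, 0.001, -0.0]
ft_force: [-0.9, 0.3, 0.0]
gripper_width: 94.3
grip_force: 0.0
[[349. 139.]
 [250. 271.]
 [411. 301.]]
```

View pics/j1.png

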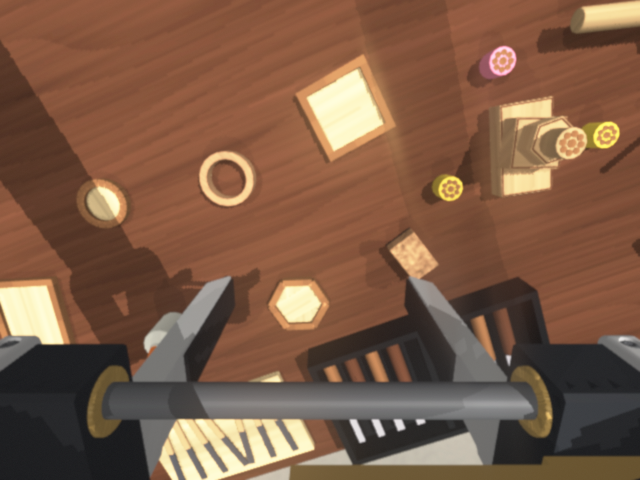

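View pics/j2.png

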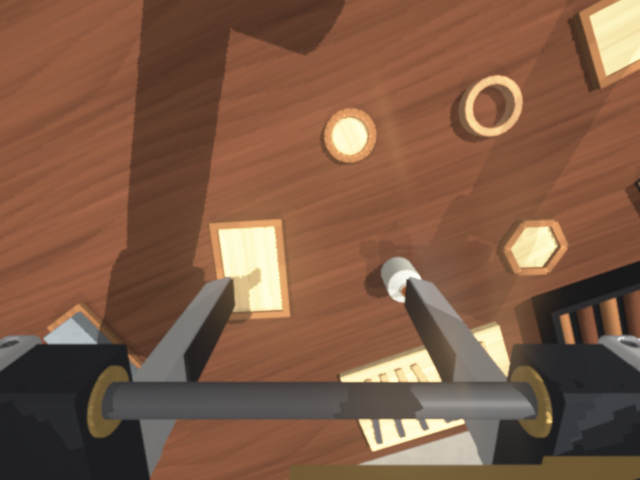

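Picture j1 shows the square jig at (346,108), the hex jig at (298,304) and the tape at (228,179). Picture j2 shows the round jig at (350,136), the oblong jig at (250,268) and the bottle at (400,280). Next I measure the recesses from their cream boards.

```bash
python3 - <<'E'
from h import *
np.set_printoptions(suppress=True)
def cream(f,x0,y0,x1,y1):
    c=dict(np.load(f)); im=cv2.resize(c["pixels"][y0:y1,x0:x1],None,fx=4,fy=4,interpolation=cv2.INTER_CUBIC)
    m=((im[:,:,2]>115)&(im[:,:,0]>150)).astype(np.uint8)
    k=max(cv2.findContours(m,0,1)[0],key=cv2.contourArea); k=cv2.convexHull(k)[:,0]
    px=(k+.5)/4-.5+[x0,y0]
    P=np.array([onz(c,p,6)[:2] for p in px]).astype(np.float32)
    return P
for n,a in dict(square=("w2.npz",285,45,405,170),hexj=("w2.npz",260,270,340,335),round=("w3.npz",315,100,385,170),hex2=("w3.npz",495,212,575,280),oblong=("w3.npz",205,212,295,325)).items():
    P=cream(*a); (cx,cy),(w,h),ang=cv2.minAreaRect(P); print(n,"minrect",round(cx,1),round(cy,1),round(w,1),round(h,1),round(ang,1), "area",cv2.contourArea(P), "enc",cv2.minEnclosingCircle(P))
    M=cv2.moments(P); print("  cent",round(M["m10"]/M["m00"],1),round(M["m01"]/M["m00"],1), cv2.approxPolyDP(P,6,True)[:,0].round(1).tolist())
c=dict(np.load("w3.npz")); print("fence oblong",[onz(c,p,12)[:2].round(1).tolist() for p in [(210,224),(282,219),(290,317)]])
c=dict(np.load("w2.npz")); print("fence sq",[onz(c,p,12)[:2].round(1).tolist() for p in [(297,98),(362,56),(396,124),(332,160)]])
print("fence hex",[onz(c,p,12)[:2].round(1).tolist() for p in [(286,279),(318,280),(329,305),(314,328),(281,328),(269,305)]])
E
```

```text
square minrect 445.1 168.9 79.0 77.3 6.7 area 6020.233545676805 enc ((445.4396057128906, 168.2650604248047), 53.1036491394043)
  cent 445.2 168.8 [[404.3999938964844, 202.0], [479.3999938964844, 209.10000610351562], [487.3999938964844, 136.10000610351562], [411.79998779296875, 127.19999694824219]]
hexj minrect 678.4 6.6 69.7 62.4 72.1 area 3365.5563371040516 enc ((678.00390625, 8.145220756530762), 36.235599517822266)
  cent 678.0 7.1 [[655.4000244140625, 36.5], [689.2999877929688, 39.70000076293945], [712.2999877929688, 11.199999809265137], [701.7999877929688, -19.100000381469727], [667.0, -26.399999618530273], [644.5, -2.4000000953674316]]
round minrect 436.4 -188.4 49.1 49.6 68.6 area 1949.374851270346 enc ((435.97418212890625, -189.50314331054688), 26.077482223510742)
  cent 436.4 -188.7 [[418.79998779296875, -171.1999969482422], [438.3999938964844, -163.8000030517578], [455.70001220703125, -173.0], [461.5, -189.6999969482422], [451.6000061035156, -210.39999389648438], [435.1000061035156, -213.39999389648438], [410.29998779296875, -193.8000030517578]]
hex2 minrect 678.9 8.2 58.8 6
[... 235 characters left out ...]
, [702.0999755859375, -17.5], [667.4000244140625, -23.399999618530273], [645.2000122070312, 2.9000000953674316]]
oblong minrect 560.7 -393.3 95.5 133.6 71.9 area 11588.139207379892 enc ((562.79345703125, -386.7789611816406), 76.90823364257812)
  cent 561.3 -389.5 [[512.2000122070312, -330.0], [637.7000122070312, -369.3999938964844], [613.4000244140625, -439.70001220703125], [557.7999877929688, -442.6000061035156], [489.3999938964844, -407.20001220703125]]
fence oblong [[476.7, -411.1], [506.9, -314.1], [651.7, -362.6]]
fence sq [[408.9, 116.4], [393.5, 209.6], [484.9, 224.1], [497.4, 130.5]]
fence hex [[632.6, 6.7], [651.3, 50.0], [695.0, 50.5], [723.0, 15.2], [704.5, -32.0], [662.1, -33.5]]
```

Jigs measured as x, y in mm with angles mod symmetry:
- Round: (436.4, -189).
- Hex: (678.5, 7.5), flats at 38° mod 60.
- Square: (445.2, 169), yaw 7°.
- Oblong: (563.5, -387), its y axis at 72°.

Next is the round blank.

```bash
python3 -m crank '[[[1,3.7,0.8,0,9.4],[1,3.7,0.8,0,9.4],[1,3.7,0.8,0,9.4],[1,3.7,0.8,0,9.4],[1,3.7,0.8,0,9.4],[1,3.7,0.8,0,9.4],[1,3.7,0.8,0,9.4],[1,3.7,0.8,0,9.4]]]' >/dev/null; python3 -m crank '[[[1,3.7,0.8,0,9.4],[1,3.7,0.8,0,9.4],[1,3.7,0.8,0,9.4],[1,3.7,0.8,0,9.4],[1,3.7,0.8,0,9.4],[1,3.7,0.8,0,9.4],[1,3.7,0.8,0,9.4],[1,3.7,0.8,0,9.4]]]' >/dev/null; python3 -m crank '[[[0,0,0,0,9.4],[0,0,0,0,9.4],[0,0,0,0,6.0]]]' >/dev/null
python3 -c "
from h import *
delta([562.8,363.9,101])
c=snap('wrist');print(vision.search_frame('wrist','round_blank'),proj(c,[562.8,363.9,120]))
cv2.imwrite('pics/r2.png',c['pixels'][100:400,120:520,::-1])"
```

```text
tcp [565.5 354.2 189.6] closing axis yaw 68.7 shift cm [0.61 0.81 8.86] t 6.6
[{'box': [286.4, 118.5, 34.1, 35.9], 'confidence': 0.96}, {'box': [431.0, 208.1, 39.7, 40.6], 'confidence': 0.76}, {'box': [328.6, 224.7, 61.6, 59.7], 'confidence': 0.7}, {'box': [246.8, 269.6, 40.1, 37.2], 'confidence': 0.65}] [[330.88602843 244.69130554]]
```

View pics/r2.png

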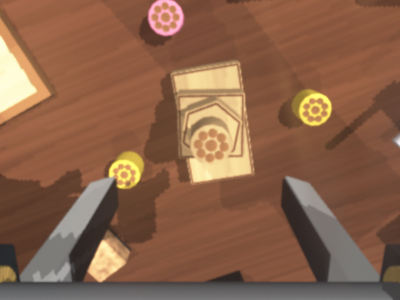

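The pale disc is at crop (212,144), full-frame pixel (332,244). My estimate projects to (331,245), so they agree.

```bash
python3 -m crank '[[[0.3,0.4,1,0,6.0],[0.3,0.4,2,0,6.0],[0,0,2,0,6.0],[0,0,2,0,6.0],[0,0,1.2,0,6.0],[0,0,0.6,0,6.0],[0,0,0,0,6],[0,0,0,0,6]]]' 20; python3 -c "
from h import *
delta([562.8,363.9,101])"
```

```text
t: 7.33
eef_pos: [564.4, 362.7, 102.1]
tcp_rot: [0.187, 0.982, 0.0, 0.0]
ft_force: [-0.2, 0.7, 0.5]
gripper_width: 60.0
grip_force: 0.0
tcp [564.4 362.7 102.1] closing axis yaw 68.5 shift cm [0.2  0.06 0.11] t 7.3
```

```bash
python3 -m crank '[[[0.2,0.05,0.1,0,4.5],[0,0,0,0,3.6],[0,0,0,0,2.6],[0,0,0,0,2.6],[0,0,0,0,2.6],[0,0,0,0,2.6],[0,0,0,0,2.6]]]' 20;  python3 -m crank '[[[0,0,-0.3,0,2.6],[0,0,-0.7,0,2.6],[0,0,-1.5,0,2.6],[0,0,-2,0,2.6],[0,0,-2,0,2.6],[0,0,-1.5,0,2.6],[0,0,0,0,2.6],[0,0,0,0,2.6]]]' 20; python3 -c "
from h import *
c=snap('wrist');
cv2.imwrite('pics/r3.png',c['pixels'][100:400,120:520,::-1]);np.savez('w4.npz',**c)
delta([436.4,-189,120])"
```

```text
t: 7.92
eef_pos: [562.5, 364.1, 101.0]
tcp_rot: [0.186, 0.982, 0.0, 0.0]
ft_force: [-0.3, -0.3, 2.2]
gripper_width: 31.6
grip_force: 20.0
t: 8.58
eef_pos: [562.9, 364.2, 182.0]
tcp_rot: [0.186, 0.982, 0.001, 0.001]
ft_force: [-0.1, -1.0, -0.5]
gripper_width: 31.3
grip_force: 20.0
tcp [562.1 363.8 180.3] closing axis yaw 68.5 shift cm [ -8.55 -56.05   6.04] t 8.6
```

View pics/r3.png

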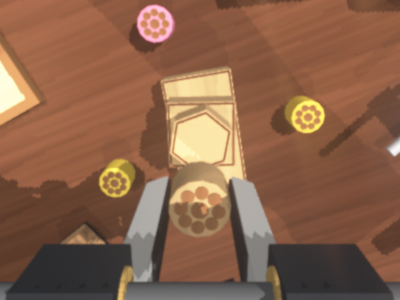

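The disc is held at crop (200,205). The hexagon and the rest of the pile are undisturbed below it.

```bash
python3 -m crank '[[[-0.3,-2,0,0,2.6],[-0.6,-4,0,0,2.6],[-0.6,-4,0,0,2.6],[-0.6,-4,0,0,2.6],[-0.6,-4,0,0,2.6],[-0.6,-4,0,0,2.6],[-0.6,-4,0,0,2.6],[-0.6,-4,0,0,2.6]]]' 20 >/dev/null;  python3 -m crank '[[[-0.6,-4,0,0,2.6],[-0.6,-4,0,0,2.6],[-0.6,-4,1,0,2.6],[-0.6,-4,1,0,2.6],[-0.6,-4,1,0,2.6],[-0.6,-4,1,0,2.6],[-0.3,-2,1,0,2.6],[0,0,1,0,2.6]]]' 20 >/dev/null; python3 -m crank '[[[0,0,0,0,2.6],[0,0,0,0,2.6]]]';python3 -c "
from h import *
delta([436.4,-189,17.5])
c=snap('wrist'); print(proj(c,[[436.4,-189,6]]))
cv2.imwrite('pics/r4.png',cv2.resize(c['pixels'][100:400,120:520,::-1],None,fx=1.5,fy=1.5))"
```

```text
t: 10.13
eef_pos: [434.6, -186.4, 119.0]
tcp_rot: [0.186, 0.983, 0.001, -0.002]
ft_force: [0.2, 0.6, 0.2]
gripper_width: 31.3
grip_force: 20.0
tcp [ 434.6 -186.4  119. ] closing axis yaw 68.5 shift cm [-0.3  -0.19 10.15] t 10.1
[[317.62229079 239.86776978]]
```

View pics/r4.png

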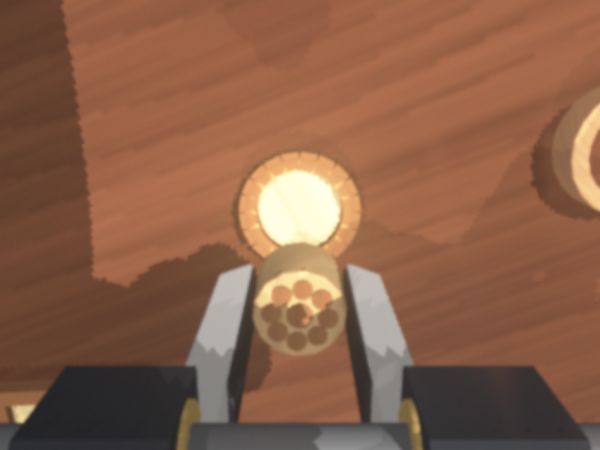

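Round jig centre is at pixel (319,239), predicted (318,240), with the blank lined up, so I lower it.

```bash
python3 -m crank '[[[-0.1,-0.05,1.5,0,2.6],[-0.1,-0.05,2,0,2.6],[0,0,2,0,2.6],[0,0,2,0,2.6],[0,0,1.2,0,2.6],[0,0,0.6,0,2.6],[0,0,0.4,0,2.6],[0,0,0,0,2.6]]]' 20;python3 -m crank '[[[0,0,0.15,0,2.6],[0,0,0.1,0,2.6],[0,0,0.1,0,2.6],[0,0,0,0,2.6]]]' 20; python3 -c "
from h import *
delta([436.4,-189,17.5])"
```

```text
t: 10.85
eef_pos: [437.2, -188.9, 23.5]
tcp_rot: [0.186, 0.983, 0.0, -0.0]
ft_force: [0.2, -0.2, -1.1]
gripper_width: 31.3
grip_force: 20.0
t: 11.18
eef_pos: [437.2, -189.8, 20.3]
tcp_rot: [0.186, 0.982, -0.0, 0.0]
ft_force: [-0.7, -0.0, -0.4]
gripper_width: 31.6
grip_force: 20.0
tcp [ 437.2 -189.8   20.3] closing axis yaw 68.5 shift cm [0.1  0.05 0.28] t 11.2
```

```bash
python3 -m crank '[[[0,0,0.1,0,2.6],[0,0,0.1,0,2.6],[0,0,0,0,2.6]]]' 20; python3 -m crank '[[[0,0,0.1,0,2.6],[0,0,0,0,2.6],[0,0,0,0,2.6]]]' 20;
```

```text
t: 11.43
eef_pos: [436.8, -189.6, 17.9]
tcp_rot: [0.186, 0.982, 0.0, -0.0]
ft_force: [-0.2, -0.7, -0.9]
gripper_width: 31.4
grip_force: 20.0
t: 11.68
eef_pos: [437.0, -189.7, 17.0]
tcp_rot: [0.186, 0.982, -0.0, 0.0]
ft_force: [0.2, -0.2, 0.5]
gripper_width: 31.9
grip_force: 20.0
```

```bash
python3 -m crank '[[[0,0,0,0,3.5],[0,0,0,0,4.0],[0,0,0,0,4.5],[0,0,0,0,5],[0,0,0,0,5],[0,0,-1,0,5],[0,0,-3,0,5],[0,0,-4,0,6]]]' 20; python3 -m crank '[[[0,0,-4,0,7],[0,0,-2,0,8],[0,0,0,0,8],[0,0,0,0,8]]]' 20;python3 -c "
from h import *
c=snap('wrist'); print(proj(c,[[436.4,-189,6],[436.4,-189,36]]))
cv2.imwrite('pics/r5.png',c['pixels'][100:400,120:520,::-1]);delta([561.4,366.2,180],63)"
```

```text
t: 12.35
eef_pos: [434.6, -188.0, 95.6]
tcp_rot: [0.186, 0.982, 0.002, -0.003]
ft_force: [0.0, -0.6, -0.1]
gripper_width: 54.0
grip_force: 0.0
t: 12.68
eef_pos: [437.6, -190.1, 158.6]
tcp_rot: [0.186, 0.982, -0.001, 0.002]
ft_force: [-0.2, 1.1, -0.7]
gripper_width: 78.4
grip_force: 0.0
[[320.50309241 223.25615587]
 [320.56878503 231.43141801]]
tcp [ 436.6 -189.3  156.7] closing axis yaw 68.5 shift cm [ 8.72 56.27 -2.32] t 12.7
turn about tool z (5deg units): 1.11 q6 -1.84
```

View pics/r5.png

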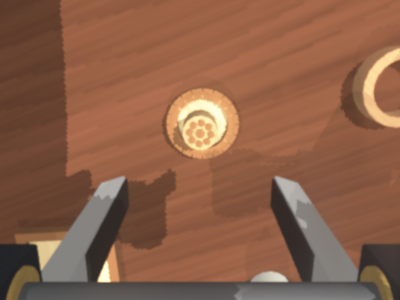

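The round blank is seated in its jig, with its top at pixel (320,232) and predicted (321,231). Now the hex.

```bash
python3 -m crank '[[[0.3,2,-0.4,0,9.4],[0.6,4,-0.4,0,9.4],[0.6,4,-0.4,0,9.4],[0.6,4,-0.4,0,9.4],[0.6,4,-0.4,0,9.4],[0.6,4,0,0,9.4],[0.6,4,0,0,9.4],[0.6,4,0,0,9.4]]]' >/dev/null; python3 -m crank '[[[0.6,4,0,0,9.4],[0.6,4,0,0,9.4],[0.6,4,0,0,9.4],[0.6,4,0,0,9.4],[0.6,4,0,0,9.4],[0.6,4,0,0,9.4],[0.3,2,0,0.5,8],[0,0,0,0.6,7.5]]]' >/dev/null; python3 -m crank '[[[0,0,0,0,7.5],[0,0,0,0,7.5]]]' >/dev/null; python3 -c "
from h import *
c=snap('wrist'); np.savez('w5.npz',**c)
im=cv2.resize(c['pixels'][150:350,200:460,::-1],None,fx=3,fy=3,interpolation=cv2.INTER_CUBIC);cv2.imwrite('pics/h1.png',im)
t=np.radians(153+60*np.arange(6));print((3*(proj(c,np.c_[561.4+26.5*np.cos(t),366.2+26.5*np.sin(t),0*t+90])-[200,150])).round())
delta([561.4,366.2,71],63)"
```

```text
[[375. 179.]
 [284. 229.]
 [286. 327.]
 [373. 375.]
 [461. 328.]
 [464. 230.]]
tcp [562.8 361.4 174.9] closing axis yaw 63.1 shift cm [ 0.32  0.39 10.39] t 14.3
turn about tool z (5deg units): 0.01 q6 -0.70
```

View pics/h1.png

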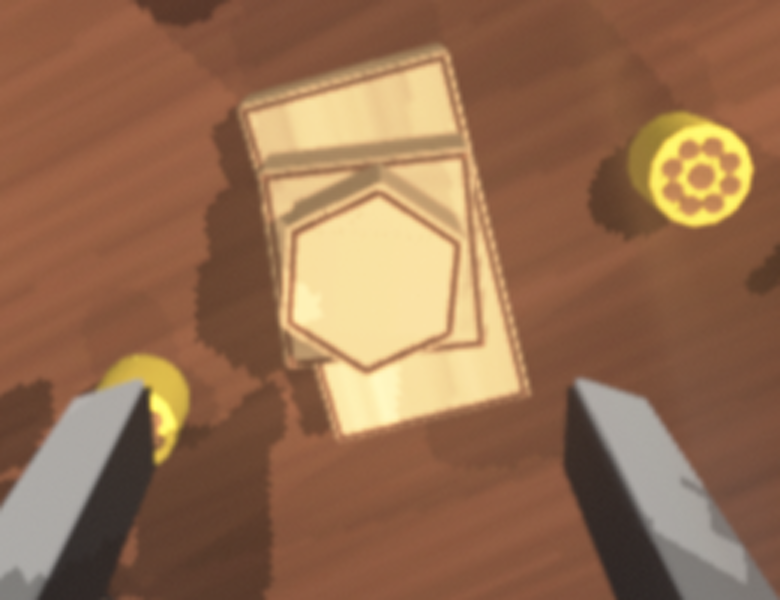

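```bash
cat >> h.py <<'E'
def fit(c,L,off,s,z,model,p0):
    """fit planar model (Nx2, mm) to picked crop corners; crop scale s, offset off"""
    from scipy.optimize import least_squares
    P=np.array([onz(c,((np.array(p)+.5)/s-.5+off),z)[:2] for p in L]); m=np.array(model,float)
    def f(p):
        a=np.radians(p[2]); return (p[:2]+p[3]*m@np.array([[np.cos(a),np.sin(a)],[-np.sin(a),np.cos(a)]])-P).ravel()
    r=least_squares(f,[*P.mean(0),p0,1]); print("centre",r.x[:2].round(1),"yaw %.1f scale %.3f rms %.1f"%(r.x[2],r.x[3],np.sqrt(2*r.cost/len(P)))); return r.x
E
python3 -c "
from h import *
c=dict(np.load('w5.npz'))
t=np.radians(60*np.arange(6)); m=26.5*np.c_[np.cos(t),np.sin(t)]
fit(c,[(380,190),(292,236),(289,322),(367,370),(451,330),(459,242)],(200,150),3,90,m,153)
fit(c,[(262,177),(466,154),(483,345),(290,362)],(200,150),3,60,[(-30,-30),(-30,30),(30,30),(30,-30)],-20)
fit(c,[(243,107),(446,55),(528,393),(340,435)],(200,150),3,30,[(-58,-33),(-58,33),(58,33),(58,-33)],-12)
delta([562,364.5,71],60)
"
```

```text
centre [561.7 365.4] yaw 150.1 scale 0.920 rms 0.5
centre [564.7 365. ] yaw -20.5 scale 0.946 rms 0.5
centre [572.6 366.8] yaw -12.1 scale 0.967 rms 0.6
tcp [562.8 361.4 174.9] closing axis yaw 63.1 shift cm [ 0.19  0.26 10.39] t 14.3
turn about tool z (5deg units): 0.61 q6 -0.70
```

The hex top is clear. Its corners fit a centre of (561.7,365.4) with flats at 60°. The square and oblong beneath are unmoved.

```bash
python3 -m crank '[[[0.13,0.16,1.5,0.3,7.5],[0.13,0.16,2,0.3,7.5],[0,0,2,0,7.5],[0,0,2,0,7.5],[0,0,1.5,0,7.5],[0,0,0.7,0,7.5],[0,0,0.4,0,7.5],[0,0,0,0,7.5]]]' 20; python3 -m crank '[[[0,0,0.2,0,7.0],[0,0,0,0,7]]]'; python3 -c "
from h import *
delta([561.7,365.4,71],60)"
```

```text
t: 14.95
eef_pos: [562.8, 365.9, 75.4]
tcp_rot: [0.259, 0.966, -0.0, -0.0]
ft_force: [-0.2, -1.0, -0.2]
gripper_width: 74.8
grip_force: 0.0
t: 15.12
eef_pos: [563.6, 366.6, 75.0]
tcp_rot: [0.259, 0.966, 0.001, 0.001]
ft_force: [0.4, -0.2, 0.4]
gripper_width: 70.3
grip_force: 0.0
tcp [563.6 366.6  75. ] closing axis yaw 60.0 shift cm [ 0.11 -0.2   0.4 ] t 15.1
turn about tool z (5deg units): 0.01 q6 -0.64
```

```bash
python3 -m crank '[[[0.1,-0.15,0.3,0,6.5],[0,0,0,0,6],[0,0,0,0,5.4],[0,0,0,0,4.8],[0,0,0,0,4],[0,0,0,0,4],[0,0,0,0,4],[0,0,0,0,4]]]' 20; python3 -m crank '[[[0,0,-0.3,0,4],[0,0,-0.7,0,4],[0,0,-1.5,0,4],[0,0,-2,0,4],[0,0,-2,0,4],[0,0,-1.5,0,4],[0,0,0,0,4],[0,0,0,0,4]]]' 20; python3 -c "
from h import *
c=snap('wrist');np.savez('w6.npz',**c)
cv2.imwrite('pics/h2.png',cv2.resize(c['pixels'][120:370,180:480,::-1],None,fx=2.4,fy=2.4,interpolation=cv2.INTER_CUBIC))
delta([678.5,7.5,150],38)"
```

```text
t: 15.78
eef_pos: [561.4, 365.6, 71.2]
tcp_rot: [0.259, 0.966, 0.0, 0.0]
ft_force: [-0.9, 0.3, 1.5]
gripper_width: 46.0
grip_force: 20.0
t: 16.45
eef_pos: [562.0, 365.8, 152.6]
tcp_rot: [0.259, 0.966, 0.001, 0.001]
ft_force: [-0.8, 0.9, -1.2]
gripper_width: 45.9
grip_force: 20.0
tcp [561.1 365.4 150.8] closing axis yaw 60.0 shift cm [-28.05 -25.14   0.08] t 16.5
turn about tool z (5deg units): 4.41 q6 -0.64
```

View pics/h2.png

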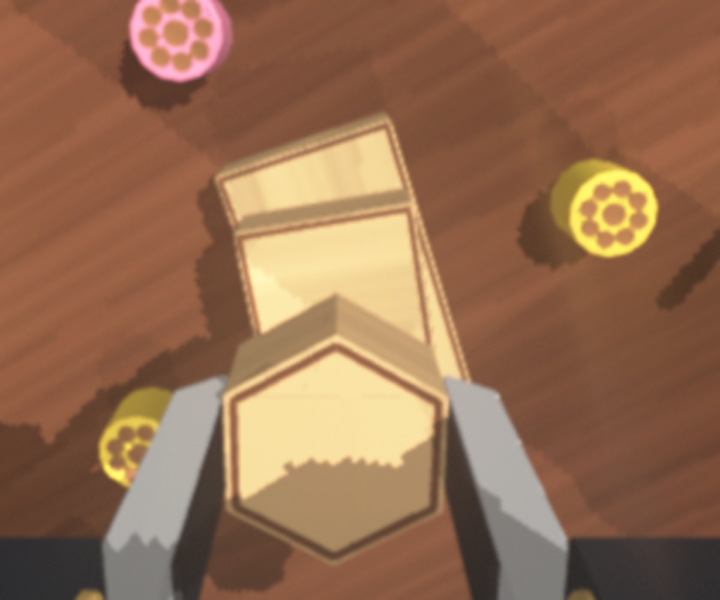

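The hexagon is gripped squarely on its flats, and the square and oblong are unmoved. Carrying it over.

```bash
python3 -m crank '[[[-1.4,-1.2,0,0,4],[-2.8,-2.5,0,0,4],[-2.8,-2.5,0,0,4],[-2.8,-2.5,0,0,4],[-2.8,-2.5,0,0,4],[-2.8,-2.5,0,0,4],[-2.8,-2.5,0,0,4],[-2.8,-2.5,0,0,4]]]' 20 >/dev/null;  python3 -m crank '[[[-2.8,-2.5,0,0,4],[-2.8,-2.5,0,0,4],[-1.4,-1.4,0,1,4],[0,0,0,1,4],[0,0,0,1,4],[0,0,0,1,4],[0,0,0,0.4,4],[0,0,0,0,4]]]' 20 >/dev/null; python3 -m crank '[[[0,0,0,0,4],[0,0,0,0,4]]]' 20 ;python3 -c "
from h import *
c=snap('wrist');np.savez('w7.npz',**c)
t=np.radians(8+60*np.arange(6));print((3*(proj(c,np.c_[678.5+35.8*np.cos(t),7.5+35.8*np.sin(t),0*t+6])-[200,150])).round())
cv2.imwrite('pics/h3.png',cv2.resize(c['pixels'][150:350,200:460,::-1],None,fx=3,fy=3,interpolation=cv2.INTER_CUBIC))
delta([678.5,7.5,17],38)"
```

```text
t: 18.0
eef_pos: [677.9, 8.3, 149.9]
tcp_rot: [0.438, 0.899, -0.0, -0.001]
ft_force: [0.1, -0.1, -1.0]
gripper_width: 46.0
grip_force: 20.0
[[457. 290.]
 [460. 179.]
 [360. 121.]
 [260. 179.]
 [262. 290.]
 [360. 343.]]
tcp [678.1   8.3 150.2] closing axis yaw 38.1 shift cm [-1.000e-01 -1.000e-02  1.332e+01] t 18.1
turn about tool z (5deg units): 0.01 q6 -0.82
```

View pics/h3.png

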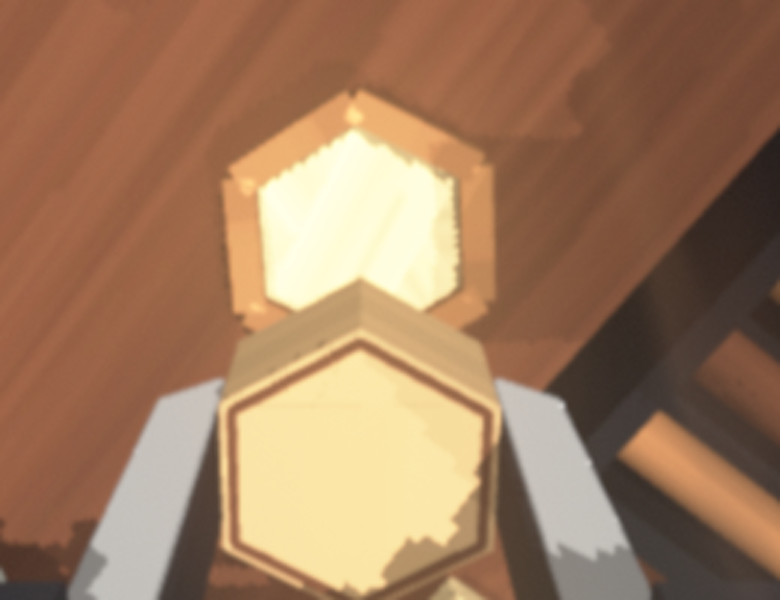

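Hex recess edges are at crop x 260 and 458 with the apex at (357,128), against predictions of 260, 460 and (360,121). It is aligned to within about 2 mm and 2°.

```bash
python3 -m crank '[[[-0.1,0,1.5,0,4],[-0.1,0,3,0,4],[0,0,3,0,4],[0,0,2.5,0,4],[0,0,1.5,0,4],[0,0,0.8,0,4],[0,0,0.3,0,4],[0,0,0,0,4]]]' 20;python3 -m crank '[[[0,0,0.2,0,4],[0,0,0.1,0,4],[0,0,0.1,0,4],[0,0,0,0,4],[0,0,0,0,4]]]' 20
```

```text
t: 18.72
eef_pos: [680.0, 6.6, 25.0]
tcp_rot: [0.438, 0.899, 0.0, 0.0]
ft_force: [-0.7, -0.8, -0.5]
gripper_width: 45.9
grip_force: 20.0
t: 19.13
eef_pos: [680.0, 6.6, 21.5]
tcp_rot: [0.438, 0.899, 0.0, 0.0]
ft_force: [0.1, -0.3, -0.2]
gripper_width: 46.0
grip_force: 20.0
```

```bash
python3 -m crank '[[[0,0,0.15,0,4],[0,0,0.1,0,4],[0,0,0.1,0,4],[0,0,0,0,4],[0,0,0,0,4]]]' 20;python3 -m crank '[[[0,0,0.05,0,4],[0,0,0.05,0,4],[0,0,0,0,4]]]' 20
```

```text
t: 19.55
eef_pos: [679.7, 6.6, 17.3]
tcp_rot: [0.438, 0.899, -0.0, -0.0]
ft_force: [0.3, -0.3, -0.3]
gripper_width: 46.1
grip_force: 20.0
t: 19.8
eef_pos: [679.8, 6.6, 17.2]
tcp_rot: [0.438, 0.899, -0.0, -0.0]
ft_force: [-2.7, 1.3, 4.1]
gripper_width: 46.2
grip_force: 20.0
```

```bash
python3 -m crank '[[[0,0,0,0,5],[0,0,0,0,5.6],[0,0,0,0,6],[0,0,0,0,6],[0,0,-1,0,6],[0,0,-3,0,6],[0,0,-4,0,7],[0,0,-4,0,8]]]' 20; python3 -m crank '[[[0,0,-1,-1,9.4],[0,0,0,-1,9.4],[0,0,0,-1,9.4],[0,0,0,-1,9.4],[0,0,0,-1,9.4],[0,0,0,-1,9.4],[0,0,0,-0.3,9.4],[0,0,0,0,9.4]]]';python3 -c "
from h import *
c=snap('wrist')
t=np.radians(8+60*np.arange(6));print((proj(c,np.c_[678.5+26.5*np.cos(t),7.5+26.5*np.sin(t),0*t+36])-[160,120]).round())
cv2.imwrite('pics/h4.png',c['pixels'][120:360,160:480,::-1])
delta([564.7,365,140],69.5)"
```

```text
t: 20.47
eef_pos: [678.8, 6.7, 137.3]
tcp_rot: [0.438, 0.899, -0.0, -0.001]
ft_force: [1.6, -0.3, 0.1]
gripper_width: 70.0
grip_force: 0.0
t: 21.13
eef_pos: [679.8, 6.6, 147.2]
tcp_rot: [0.178, 0.984, -0.0, 0.0]
ft_force: [-0.7, -0.2, 0.4]
gripper_width: 94.3
grip_force: 0.0
[[175. 141.]
 [191. 116.]
 [177.  89.]
 [145.  88.]
 [129. 114.]
 [144. 140.]]
tcp [679.9   6.6 147.1] closing axis yaw 69.5 shift cm [23.35 29.53  0.7 ] t 21.2
turn about tool z (5deg units): -0.00 q6 -1.37
```

View pics/h4.png

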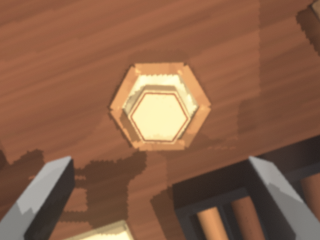

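The hexagon is seated in its recess, with its top at crop (159,116) and predicted (160,115). Back for the square, with its pose refined numerically to save pictures.

```bash
cat >> h.py <<'E'
def linefit(c,hx,hy,z,p0,inset=(1,1.5,2,2.5,3),r=8):
    """find a rectangle's dark top line: darker than the wood 4 mm inside it"""
    from scipy.optimize import differential_evolution as de
    g=cv2.GaussianBlur(c["pixels"].astype(np.float32),(0,0),.7)[:,:,2]; u=np.linspace(-.9,.9,30)
    def ring(p,h,k):
        q=np.r_[np.c_[u*h,0*u+k],np.c_[u*h,0*u-k],np.c_[0*u+h,u*k],np.c_[0*u-h,u*k]]
        a=np.radians(p[2]); q=q@np.array([[np.cos(a),np.sin(a)],[-np.sin(a),np.cos(a)]])+p[:2]
        x=proj(c,np.c_[q,0*q[:,0]+z]).astype(np.float32); return cv2.remap(g,x[:,:1],x[:,1:],1)
    f=lambda p,i: float(np.median(ring(p,hx-i,hy-i)-ring(p,hx-i-4,hy-i-4)))
    b=[(p0[0]-r,p0[0]+r),(p0[1]-r,p0[1]+r),(p0[2]-8,p0[2]+8)]
    best=min((de(f,b,args=(i,),seed=1,maxiter=60,tol=1e-6) for i in inset),key=lambda o:o.fun)
    print("linefit",best.x.round(1),"contrast %.0f"%best.fun); return best.x
E
python3 -m crank '[[[1.2,1.5,0,0,9.4],[2.3,3,0,0,9.4],[2.3,3,0,0,9.4],[2.3,3,0,0,9.4],[2.3,3,0,0,9.4],[2.3,3,0,0,9.4],[2.3,3,0,0,9.4],[2.3,3,0,0,9.4]]]' >/dev/null; python3 -m crank '[[[2.3,3,0,0,9.4],[2.3,3,0,0,9.4],[1.2,1.3,0,0,9.4],[0,0,0,0,9.4],[0,0,0,0,9.4],[0,0,0,0,9.4]]]' >/dev/null; python3 -c "
from h import *
c=snap('wrist');np.savez('w8.npz',**c)
linefit(c,30,30,60,[564.7,365,-20.5]); linefit(c,58,33,30,[572.6,366.8,-12.1])
linefit(dict(np.load('w5.npz')),30,30,60,[564.7,365,-20.5])
delta([564.7,365,41],69.5)"
```

```text
linefit [565.1 363.5 -20.7] contrast -59
linefit [573.6 365.  -11.4] contrast -54
linefit [565.1 363.8 -21.2] contrast -41
tcp [568.2 365.4 146.6] closing axis yaw 69.4 shift cm [ 0.31 -0.16 10.56] t 22.4
turn about tool z (5deg units): -0.01 q6 -0.81
```

```bash
python3 -m crank '[[[0.13,-0.1,1.5,0,9.4],[0.13,-0.1,2,0,9.4],[0,0,2,0,9.4],[0,0,2,0,9.4],[0,0,1.5,0,9.4],[0,0,0.8,0,9.4],[0,0,0.4,0,9.4],[0,0,0,0,9.4]]]' 20; python3 -m crank '[[[0,0,0,0,9.4],[0,0,0,0,9.4]]]'; python3 -c "
from h import *
delta([565,364.3,41],69.4)"
```

```text
t: 23.07
eef_pos: [564.5, 365.0, 43.9]
tcp_rot: [0.178, 0.984, -0.0, -0.0]
ft_force: [0.3, -0.5, 0.4]
gripper_width: 93.7
grip_force: 0.0
t: 23.23
eef_pos: [565.4, 366.0, 45.9]
tcp_rot: [0.178, 0.984, 0.001, 0.001]
ft_force: [-0.5, -0.2, 0.7]
gripper_width: 94.1
grip_force: 0.0
tcp [565.4 366.   45.9] closing axis yaw 69.5 shift cm [-0.02 -0.17  0.49] t 23.2
turn about tool z (5deg units): 0.02 q6 -0.81
```

```bash
python3 -m crank '[[[0,-0.1,0.3,0,8.5],[0,0,0,0,7.5],[0,0,0,0,6.8],[0,0,0,0,6.2],[0,0,0,0,5.4],[0,0,0,0,5.4],[0,0,0,0,5.4],[0,0,0,0,5.4]]]' 20; python3 -m crank '[[[0,0,-0.3,0,5.4],[0,0,-0.7,0,5.4],[0,0,-1.5,0,5.4],[0,0,-2,0,5.4],[0,0,-2,0,5.4],[0,0,-1.5,0,5.4],[0,0,0,0,5.4],[0,0,0,0,5.4]]]' 20; python3 -c "
from h import *
c=snap('wrist');np.savez('w9.npz',**c)
delta([445.2,169,120],97)"
```

```text
t: 23.9
eef_pos: [564.1, 364.8, 41.6]
tcp_rot: [0.178, 0.984, 0.0, 0.0]
ft_force: [-0.1, 0.4, 0.4]
gripper_width: 60.1
grip_force: 20.0
t: 24.57
eef_pos: [564.8, 365.0, 123.1]
tcp_rot: [0.178, 0.984, 0.001, 0.001]
ft_force: [-0.1, -0.6, -1.8]
gripper_width: 59.8
grip_force: 20.0
tcp [563.9 364.6 121.4] closing axis yaw 69.5 shift cm [  4.27 -22.47   0.14] t 24.6
turn about tool z (5deg units): -5.49 q6 -0.81
```

```bash
python3 -m crank '[[[0.3,-1.6,0,0,5.4],[0.6,-3.2,0,0,5.4],[0.6,-3.2,0,0,5.4],[0.6,-3.2,0,0,5.4],[0.6,-3.2,0,0,5.4],[0.6,-3.2,0,0,5.4],[0.6,-3.2,0,0,5.4],[0.3,-1.6,0,-0.5,5.4]]]' 20 >/dev/null; python3 -m crank '[[[0,0,0,-1,5.4],[0,0,0,-1,5.4],[0,0,0,-1,5.4],[0,0,0,-1,5.4],[0,0,0,-1,5.4],[0,0,0,0,5.4],[0,0,0,0,5.4],[0,0,0,0,5.4]]]' 20; python3 -c "
from h import *
c=snap('wrist');np.savez('w10.npz',**c)
delta([445.2,169,17],97)
im=c['pixels'];m=((im[:,:,2]>115)&(im[:,:,0]>150))
t=[(x,y) for x,y in [(-38,-38),(38,-38),(38,38),(-38,38)]]
for yw in(4,7,10):
  a=np.radians(yw);q=np.array(t)@np.array([[np.cos(a),np.sin(a)],[-np.sin(a),np.cos(a)]])+[445.2,169];print(yw,proj(c,np.c_[q,0*q[:,0]+6]).round(0).tolist())
cv2.imwrite('pics/s1.png',cv2.resize(im[150:350,200:460,::-1],None,fx=3,fy=3))
for r in range(130,260,10):
  xs=np.where(m[r])[0]; print(r,xs.min() if len(xs) else None,xs.max() if len(xs) else None,len(xs))
"
```

```text
t: 25.95
eef_pos: [445.8, 169.5, 120.7]
tcp_rot: [-0.06, 0.998, -0.0, -0.001]
ft_force: [-0.5, -0.3, 0.3]
gripper_width: 60.0
grip_force: 20.0
tcp [445.9 169.5 120.9] closing axis yaw 96.9 shift cm [ 0.07 -0.04 10.39] t 26.0
turn about tool z (5deg units): -0.01 q6 -1.57
4 [[276.0, 189.0], [274.0, 275.0], [360.0, 279.0], [367.0, 194.0]]
7 [[273.0, 192.0], [277.0, 277.0], [362.0, 277.0], [365.0, 192.0]]
10 [[271.0, 194.0], [279.0, 279.0], [364.0, 275.0], [362.0, 189.0]]
130 None None 0
140 None None 0
150 None None 0
160 None None 0
170 None None 0
180 None None 0
190 None None 0
200 274 365 92
210 275 364 90
220 277 364 88
230 278 364 87
240 None None 0
250 None None 0
```

The recess edges match the prediction within about 2 px. Lowering.

```bash
python3 -m crank '[[[0.05,0,1.5,0,5.4],[0,0,2.5,0,5.4],[0,0,2.5,0,5.4],[0,0,1.5,0,5.4],[0,0,0.8,0,5.4],[0,0,0.5,0,5.4],[0,0,0.3,0,5.4],[0,0,0,0,5.4]]]' 20;python3 -m crank '[[[0,0,0.1,0,5.4],[0,0,0.1,0,5.4],[0,0,0,0,5.4],[0,0,0,0,5.4]]]' 20
```

```text
t: 26.67
eef_pos: [446.2, 169.5, 25.7]
tcp_rot: [-0.061, 0.998, 0.0, 0.0]
ft_force: [-1.0, -0.3, -0.3]
gripper_width: 60.3
grip_force: 20.0
t: 27.0
eef_pos: [446.2, 169.5, 23.9]
tcp_rot: [-0.061, 0.998, 0.0, 0.0]
ft_force: [-0.1, 0.0, -1.2]
gripper_width: 59.5
grip_force: 20.0
```

```bash
python3 -m crank '[[[0,0,0.2,0,5.4],[0,0,0.2,0,5.4],[0,0,0.1,0,5.4],[0,0,0,0,5.4],[0,0,0,0,5.4]]]' 20;python3 -m crank '[[[0,0,0.05,0,5.4],[0,0,0.05,0,5.4],[0,0,0,0,5.4]]]' 20
```

```text
t: 27.42
eef_pos: [445.7, 169.5, 18.3]
tcp_rot: [-0.061, 0.998, -0.0, -0.0]
ft_force: [0.3, -0.5, -1.2]
gripper_width: 59.7
grip_force: 20.0
t: 27.67
eef_pos: [446.0, 169.5, 17.6]
tcp_rot: [-0.061, 0.998, -0.0, 0.0]
ft_force: [0.1, 0.2, -0.3]
gripper_width: 59.8
grip_force: 20.0
```

```bash
python3 -m crank '[[[0,0,0.04,0,5.4],[0,0,0,0,5.4]]]' 20;python3 -m crank '[[[0,0,0,0,6.4],[0,0,0,0,7],[0,0,0,0,7.4],[0,0,0,0,7.6],[0,0,0,0,7.6],[0,0,-1,0,7.6],[0,0,-3,0,7.6],[0,0,-4,0,8.4]]]' 20; python3 -m crank '[[[0,0,-3,0,9.4],[0,0,0,0,9.4],[0,0,0,0,9.4]]]';python3 -c "
from h import *
c=snap('wrist')
linefit(c,30,30,36,[445.2,169,7]);linefit(c,30,30,42,[445.2,169,7])
delta([572.8,366,120],78)"
```

```text
t: 27.83
eef_pos: [446.0, 169.5, 17.5]
tcp_rot: [-0.061, 0.998, -0.0, -0.0]
ft_force: [-2.5, 0.5, 5.5]
gripper_width: 59.8
grip_force: 20.0
t: 28.5
eef_pos: [443.1, 169.1, 95.7]
tcp_rot: [-0.061, 0.998, -0.0, -0.004]
ft_force: [-0.1, -0.1, 0.2]
gripper_width: 79.5
grip_force: 0.0
t: 28.75
eef_pos: [447.5, 169.7, 129.7]
tcp_rot: [-0.061, 0.998, 0.0, 0.003]
ft_force: [0.6, 0.3, 0.3]
gripper_width: 94.0
grip_force: 0.0
linefit [446.9 169.2   7.7] contrast -60
linefit [444.7 168.7   7.5] contrast -60
tcp [446.  169.5 127.6] closing axis yaw 97.0 shift cm [-14.99  17.95   0.78] t 28.8
turn about tool z (5deg units): 3.81 q6 -1.57
```

```bash
python3 -m crank '[[[-0.9,1.1,0,0,9.4],[-1.9,2.2,0,0,9.4],[-1.9,2.2,0,0,9.4],[-1.9,2.2,0,0,9.4],[-1.9,2.2,0,0,9.4],[-1.9,2.2,0,0,9.4],[-1.9,2.2,0,0,9.4],[-1.9,2.2,0,0,9.4]]]' >/dev/null; python3 -m crank '[[[-0.9,1.1,0,1,9.4],[0,0,0,1,9.4],[0,0,0,1,9.4],[0,0,0,0.8,9.4],[0,0,0,0,9.4],[0,0,0,0,9.4],[0,0,0,0,9.4]]]'>/dev/null; python3 -c "
from h import *
c=snap('wrist');np.savez('w11.npz',**c)
p=linefit(c,58,33,30,[573,366,-12])
delta([p[0],p[1],11.5],90+p[2])"
```

```text
linefit [573.9 364.9 -11.8] contrast -67
tcp [573.7 362.3 126.1] closing axis yaw 78.1 shift cm [ 0.02  0.27 11.46] t 30.1
turn about tool z (5deg units): -0.01 q6 -0.97
```

```bash
python3 -m crank '[[[0.03,0.15,2,0,9.4],[0.03,0.15,2.5,0,9.4],[0,0,2.5,0,9.4],[0,0,2,0,9.4],[0,0,1.2,0,9.4],[0,0,0.6,0,9.4],[0,0,0.2,0,9.4],[0,0,0,0,9.4]]]' 30; python3 -m crank '[[[0,0,0,0,9.4],[0,0,0,0,9.4]]]'; python3 -c "
from h import *
delta([573.5,365.3,12],78)"
```

```text
t: 30.77
eef_pos: [574.6, 365.8, 17.5]
tcp_rot: [0.104, 0.995, 0.0, 0.0]
ft_force: [-0.1, -0.5, -0.9]
gripper_width: 94.3
grip_force: 0.0
t: 30.93
eef_pos: [575.3, 366.1, 18.7]
tcp_rot: [0.104, 0.995, 0.001, 0.001]
ft_force: [-0.4, 0.6, -0.7]
gripper_width: 94.0
grip_force: 0.0
tcp [575.3 366.1  18.7] closing axis yaw 78.0 shift cm [ 0.16 -0.12  0.67] t 30.9
turn about tool z (5deg units): 0.01 q6 -0.96
```

```bash
python3 -m crank '[[[0.1,-0.1,0.4,0,9],[0,0,0.2,0,8],[0,0,0,0,7.4],[0,0,0,0,6.8],[0,0,0,0,6],[0,0,0,0,6],[0,0,0,0,6],[0,0,0,0,6]]]' 30; python3 -m crank '[[[0,0,-0.3,0,6],[0,0,-0.7,0,6],[0,0,-1.5,0,6],[0,0,-3,0,6],[0,0,-4,0,6],[0,0,-3.5,0,6],[0,0,-1,0,6],[0,0,0,0,6]]]' 30; python3 -c "
from h import *
delta([563.5,-387,150],72)"
```

```text
t: 31.6
eef_pos: [573.1, 365.0, 11.1]
tcp_rot: [0.104, 0.995, 0.0, 0.0]
ft_force: [0.0, -0.0, -0.2]
gripper_width: 65.6
grip_force: 30.0
t: 32.27
eef_pos: [575.7, 366.1, 157.0]
tcp_rot: [0.104, 0.995, 0.002, 0.004]
ft_force: [-0.1, -0.1, -1.8]
gripper_width: 65.4
grip_force: 30.0
tcp [575.7 366.1 157. ] closing axis yaw 78.0 shift cm [-14.43 -73.93   0.41] t 32.3
turn about tool z (5deg units): 1.21 q6 -0.96
```

```bash
python3 -m crank '[[[-0.4,-1.8,0,0,6],[-0.7,-3.6,0,0,6],[-0.7,-3.6,0,0,6],[-0.7,-3.6,0,0,6],[-0.7,-3.6,0,0,6],[-0.7,-3.6,0,0,6],[-0.7,-3.6,0,0,6],[-0.7,-3.6,0,0,6]]]' 30 >/dev/null; python3 -m crank '[[[-0.7,-3.6,0,0,6],[-0.7,-3.6,0,0,6],[-0.7,-3.6,0,0,6],[-0.7,-3.6,0,0,6],[-0.7,-3.6,0,0,6],[-0.7,-3.6,0,0,6],[-0.7,-3.6,0,0,6],[-0.7,-3.6,0,0,6]]]' 30 >/dev/null;  python3 -m crank '[[[-0.7,-3.6,0,0,6],[-0.7,-3.6,0,0,6],[-0.7,-3.6,0,0,6],[-0.7,-3.6,0,0,6],[-0.4,-1.8,0,0.6,6],[0,0,0,0.6,6],[0,0,0,0,6],[0,0,0,0,6]]]' 30; python3 -c "
from h import *
c=snap('wrist');np.savez('w12.npz',**c)
delta([563.5,-387,17.5],72)
for h,k,z in((66,41,6),(76,51,12)):
  a=np.radians(-18);q=np.array([(-h,-k),(-h,k),(h,k),(h,-k)])@np.array([[np.cos(a),np.sin(a)],[-np.sin(a),np.cos(a)]])+[563.5,-387];print((2.6*(proj(c,np.c_[q,0*q[:,0]+z])-[170,60])).round().tolist())
cv2.imwrite('pics/o1.png',cv2.resize(c['pixels'][60:290,170:470,::-1],None,fx=2.6,fy=2.6,interpolation=cv2.INTER_CUBIC))"
```

```text
t: 34.27
eef_pos: [560.5, -367.8, 148.6]
tcp_rot: [0.156, 0.988, 0.001, -0.002]
ft_force: [-0.7, 0.5, -1.2]
gripper_width: 65.9
grip_force: 30.0
tcp [ 560.9 -367.5  149.2] closing axis yaw 72.1 shift cm [-0.89 -1.79 13.16] t 34.3
turn about tool z (5deg units): 0.02 q6 -2.01
[[219.0, 276.0], [458.0, 276.0], [450.0, 627.0], [236.0, 627.0]]
[[184.0, 247.0], [490.0, 247.0], [477.0, 658.0], [208.0, 658.0]]
```

View pics/o1.png

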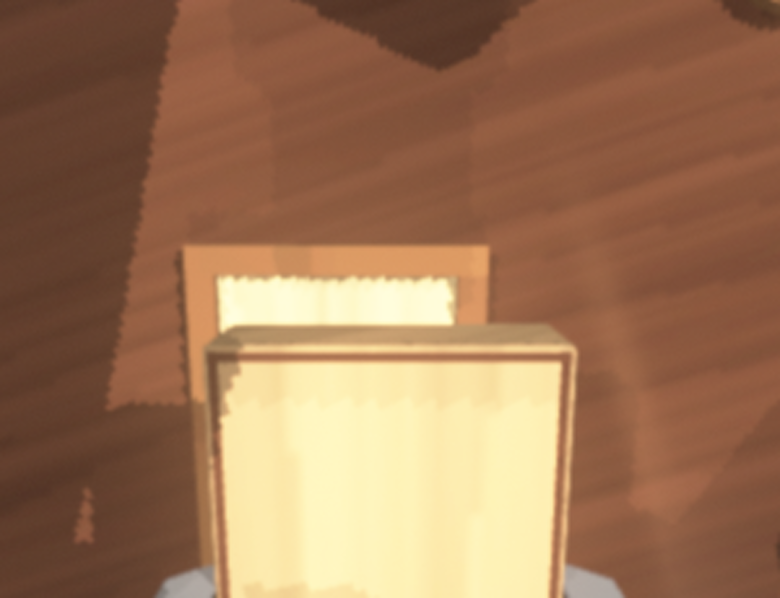

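The oblong jig's fence corners are at crop (183,246) and (488,246), predicted (184,247) and (490,247), so the pose is right. Shift over, then lower.

```bash
python3 -m crank '[[[-0.4,-0.9,0,0,6],[-0.5,-0.9,0,0,6],[0,0,2,0,6],[0,0,2.5,0,6],[0,0,2.5,0,6],[0,0,1.5,0,6],[0,0,0.5,0,6],[0,0,0,0,6]]]' 30;  python3 -m crank '[[[0,0,0,0,6],[0,0,0,0,6]]]' 30 >/dev/null;python3 -c "
from h import *
delta([563.5,-387,17.2],72)"
```

```text
t: 34.98
eef_pos: [564.0, -388.1, 59.5]
tcp_rot: [0.156, 0.988, 0.001, -0.001]
ft_force: [-0.4, 1.4, -1.7]
gripper_width: 66.0
grip_force: 30.0
tcp [ 565.7 -389.6   63.1] closing axis yaw 72.0 shift cm [0.3  0.19 4.59] t 35.1
turn about tool z (5deg units): 0.01 q6 -2.03
```

```bash
python3 -m crank '[[[0.2,0.15,1,0,6],[0,0,1.2,0,6],[0,0,0.8,0,6],[0,0,0.5,0,6],[0,0,0.2,0,6],[0,0,0.1,0,6],[0,0,0,0,6],[0,0,0,0,6]]]' 30;python3 -m crank '[[[0,0,0.1,0,6],[0,0,0.1,0,6],[0,0,0,0,6]]]' 30;python3 -c "
from h import *
delta([563.5,-387,17.2],72)"
```

```text
t: 35.82
eef_pos: [563.4, -386.8, 23.4]
tcp_rot: [0.156, 0.988, -0.0, 0.0]
ft_force: [0.6, -0.3, -1.3]
gripper_width: 65.8
grip_force: 30.0
t: 36.07
eef_pos: [563.2, -386.5, 21.1]
tcp_rot: [0.156, 0.988, -0.0, 0.0]
ft_force: [0.5, 0.2, -1.3]
gripper_width: 65.9
grip_force: 30.0
tcp [ 563.2 -386.5   21.1] closing axis yaw 72.0 shift cm [-0.04 -0.03  0.39] t 36.1
turn about tool z (5deg units): 0.01 q6 -2.02
```

```bash
python3 -m crank '[[[0,0,0.15,0,6],[0,0,0.1,0,6],[0,0,0.05,0,6],[0,0,0,0,6],[0,0,0,0,6]]]' 30;python3 -m crank '[[[0,0,0.05,0,6],[0,0,0,0,6],[0,0,0,0,6]]]' 30
```

```text
t: 36.48
eef_pos: [563.1, -386.5, 18.0]
tcp_rot: [0.156, 0.988, 0.0, -0.0]
ft_force: [-0.1, -0.5, -1.4]
gripper_width: 65.7
grip_force: 30.0
t: 36.73
eef_pos: [563.2, -386.5, 17.5]
tcp_rot: [0.156, 0.988, 0.0, 0.0]
ft_force: [0.1, -0.4, -1.9]
gripper_width: 65.4
grip_force: 30.0
```

```bash
python3 -m crank '[[[0,0,0.05,0,6],[0,0,0.03,0,6],[0,0,0,0,6]]]' 30;python3 -m crank '[[[0,0,0,0,7],[0,0,0,0,7.6],[0,0,0,0,8.2],[0,0,0,0,8.2],[0,0,0,0,8.2],[0,0,-1,0,8.2],[0,0,-3,0,8.4],[0,0,-4,0,9.4]]]'; python3 -m crank '[[[0,0,-4,0,9.4],[0,0,-3,0,9.4],[0,0,-3,0,9.4],[0,0,0,0,9.4],[0,0,0,0,9.4],[0,0,0,0,9.4]]]';python3 -c "
from h import *
c=snap('wrist')
linefit(c,58,33,36,[563.5,-387,-18]); 
print(proj(c,[436.4,-189,36]),vision.search_frame('wrist','round_blank'))
c=snap('scene','end')
for q,p in dict(round_blank=[436.4,-189,25],hex_blank=[678.5,7.5,25],square_blank=[446,169,25],oblong_blank=[563.5,-387,25],glue_bottle=[650,-190,45],tape_roll=[469,-10,12]).items():
  print(q,proj(c,p).round(),[(np.round(d['box']).tolist(),round(d['confidence'],2)) for d in vision.search_frame('scene',q)][:4])"
```

```text
t: 36.98
eef_pos: [563.3, -386.6, 17.1]
tcp_rot: [0.156, 0.988, -0.0, 0.0]
ft_force: [-0.5, 0.1, 0.6]
gripper_width: 65.8
grip_force: 30.0
t: 37.65
eef_pos: [561.1, -384.6, 94.2]
tcp_rot: [0.156, 0.988, 0.002, -0.003]
ft_force: [1.3, -0.3, -0.1]
gripper_width: 87.8
grip_force: 0.0
t: 38.15
eef_pos: [562.7, -386.1, 196.0]
tcp_rot: [0.156, 0.988, 0.0, -0.0]
ft_force: [-0.5, -0.1, -0.3]
gripper_width: 94.1
grip_force: 0.0
linefit [ 565.1 -381.1  -17.9] contrast -62
[[496.51319836  14.14326237]] [{'box': [489.5, 24.1, 50.5, 48.1], 'confidence': 0.91}]
round_blank [[205. 300.]] [([206.0, 302.0, 14.0, 17.0], 0.66), ([411.0, 183.0, 16.0, 16.0], 0.64), ([370.0, 220.0, 13.0, 18.0], 0.55), ([350.0, 183.0, 15.0, 20.0], 0.51)]
hex_blank [[350. 290.]] [([346.0, 293.0, 22.0, 27.0], 0.81)]
square_blank [[305. 215.]] [([306.0, 219.0, 32.0, 28.0], 0.73)]
oblong_blank [[181. 395.]] [([182.0, 402.0, 61.0, 69.0], 0.94)]
glue_bottle [[284. 338.]] [([281.0, 341.0, 28.0, 48.0], 0.6)]
tape_roll [[269. 263.]] [([269.0, 263.0, 34.0, 28.0], 0.57)]
```

The other blanks check out. The oblong's fit reads 6 mm off in y, so I measure blank against fence in one image.

```bash
python3 -c "
from h import *
s=telemetry.observe();print(s['eef_pos'].round(1),s['dq'].round(3).max())
c=snap('wrist')
for z in(33,36,39): linefit(c,58,33,z,[563.5,-387,-18])
def fence(h,k,z):
  return linefit(c,h,k,z,[563.5,-387,-18],inset=(0,))
fence(76-6,51-6,12)
# profile across jig y through several x stations, world at z=12
g=c['pixels'].astype(int);a=np.radians(-18);X=np.array([np.cos(a),np.sin(a)]);Y=np.array([-np.sin(a),np.cos(a)])
for u in(-45,-25):
  print(u,[(int(v),*g[tuple(proj(c,[*(np.array([563.5,-387])+u*X+v*Y),12])[0].round().astype(int)[::-1])]) for v in np.arange(-60,61,3)])
"
```

```text
[ 563.  -386.4  196.2] 0.0
linefit [ 565.4 -381.4  -17.9] contrast -63
linefit [ 564.8 -381.   -17.8] contrast -63
linefit [ 564.4 -381.1  -18.6] contrast -63
linefit [ 564.2 -392.   -18.4] contrast -33
-45 [(-60, np.int64(154), np.int64(98), np.int64(70)), (-57, np.int64(160), np.int64(104), np.int64(74)), (-54, np.int64(130), np.int64(86), np.int64(61)), (-51, np.int64(212), np.int64(146), np.int64(96)), (-48, np.int64(222), np.int64(155), np.int64(102)), (-45, np.int64(215), np.int64(149), np.int64(98)), (-42, np.int64(154), np.int64(114), np.int64(78)), (-39, np.int64(219), np.int64(186), np.int64(136)), (-36, np.int64(233), np.int64(202), np.int64(146)), (-33, np.int64(227), np.int64(178), np.int64(125)), (-30, np.int64(253), np.int64(239), np.int64(179)), (-27, np.int64(254), np.int64(239), np.int64(180)), (-24, np.int64(253), np.int64(239), np.int64(180)), (-21, np.int64(254), np.int64(239), np.int64(180)), (-18, np.int64(255), np.int64(247), np.int64(195)), (-15, np.int64(255), np.int64(249), np.int64(200)), (-12, np.int64(255), np.int64(249), np.int64(199)), (-9, np.int64(25
[... 2597 characters left out ...]
nt64(255), np.int64(246), np.int64(191)), (24, np.int64(254), np.int64(246), np.int64(189)), (27, np.int64(254), np.int64(245), np.int64(187)), (30, np.int64(254), np.int64(243), np.int64(186)), (33, np.int64(220), np.int64(165), np.int64(116)), (36, np.int64(254), np.int64(245), np.int64(194)), (39, np.int64(193), np.int64(158), np.int64(113)), (42, np.int64(220), np.int64(153), np.int64(100)), (45, np.int64(224), np.int64(158), np.int64(104)), (48, np.int64(223), np.int64(157), np.int64(103)), (51, np.int64(156), np.int64(103), np.int64(71)), (54, np.int64(155), np.int64(102), np.int64(71)), (57, np.int64(157), np.int64(102), np.int64(71)), (60, np.int64(155), np.int64(101), np.int64(70))]
```

In the profile the fence spans v = -51 to +50 mm and the blank's lines sit at ±33 mm. The oblong is therefore centred in its recess and the fit was a false lock. I'm handing in.

```bash
python3 -c "
from cell import sign_off; print(sign_off())"
```

```text
the job is handed in; nothing more can be done
None
```

All four blanks are set down in their own jigs, the bottle and tape roll still stand where they were, and the job is handed in at about 38 s; sign-off returned no verdict.

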